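Pop the drip drawer and catch it on the other finger

TASK

Pop open the drip drawer of the drying tray for a look inside: press the spring release key straight down with one fingertip, and have the other finger waiting in front of the drawer so that the sprung drawer front runs onto it and is stopped before it is half-way out. Finish holding it like that: the program ends with the finger still in place and the part-open drawer standing still against it. Touch the drawer only on the outer face of its front, never gripping or hooking it from behind, and leave the bottle, the ring, the pacifier and the closed box as they stand.

Things in the scene. Friction and masses are not known exactly. Their poses are not given: they have to be found in the camera images.
- tray: low drying tray, fixed, 312 mm wide (y), 228 deep. Origin on the counter (z 0) straight below the release key's centre; x points from the drawer front (x -32 mm) to the rear (x +196); the drawer comes out towards -x; z up. Deck at z 40 mm; rim on the sides and rear to z 60, closed in front by the drawer's front panel, as high. A fixed peg with two rings at x 164, y 115 mm, top z 86.
- key_top (a point): centre of the top of the release key: a ribbed rectangular paddle, 24 mm (tray x) by 42 mm (tray y), mid-width in the deck's plain front strip. At rest its top is at z 48 mm, 8 mm above the deck and 12 mm below the top of the drawer front. From the key's centre it is 24 mm towards -x to the inner face of the shut drawer's front and 32 mm to its outer face.
- release_key (a joint): how far the key is pressed down, m: 0 at rest, 0.007 at its stop. The spring takes 2.4 N to start and 5.2 N at the stop. The drawer is freed at about 0.0045. Let go, the key springs back.
- drawer_front (a point): middle of the top edge of the outer face of the drawer's front panel (panel 312 mm wide along the tray's y, from z 6 to z 60 mm; this point at z 60 mm). It moves with the drawer.
- drip_drawer (a joint): how far the drawer has come out along the tray's -x, m: 0 shut and latched, 0.15 at its end stop, 0.075 half-way. Once the key frees it, a spring (2.2 N at first, 1 N at the end) shoots it out (0.32 kg, up to 0.35 m/s): right out in about half a second if nothing stands in its way. It stays latched until the key is pressed.
- drawer_inside: the inside of the drawer: its basin and the inner skin of its front panel, back to back with the outer face. Origin as the tray's while shut, moving with the drawer. Not to be touched.
- bottle_mid (a point): middle (74 mm up) of a glass bottle, 58 mm across and 148 mm tall, standing upside down on the deck, at least 65 mm to the side of the key or 110 mm behind it. Leave alone.
- ring_mid (a point): middle of a loose steel bottle ring, 55 mm across, 14.5 mm high, lying on the deck. Leave alone.
- pacifier_mid (a point): a mint pacifier, 44 mm wide and 38 mm high, standing teat up on the deck; point 12 mm above the deck. Leave alone.
- box_mid (a point): middle (30 mm up) of a closed plastic box with a lid, 92 by 132 by 62 mm, standing on the counter beside the tray on its -y side. Leave alone.

How it is judged (in metres and radians):
On the way, in this order (a step that is already met when the one before it is completed fails the run):
1. a fingertip presses the release key (value of joint release_key above 0.003 m and contact force between the fingers and release_key above 0.5 N).
2. the popped drawer is stopped by a finger, part-way out (value of joint drip_drawer between 0.01 and 0.075 m and velocity of joint drip_drawer between -0.01 and 0.01 m/s and contact force between the fingers and drip_drawer above 0.3 N), for 0.3 s.
At the end, for the whole second after the job is handed in: The drawer stands still (below 10 mm/s) between 10 and 75 mm out, its front pressing on a finger with at least 0.3 N, through the last second (all of step 2); the arm keeps its last pose, push and grip.
It fails at once if the drawer ran more than half-way out (past 80 mm) (value of joint drip_drawer above 0.08 m).
It fails at once if a finger gripped, hooked or pushed the inside of the drawer (contact force between the fingers and drawer_inside above 1 N).
It fails at once if the bottle was moved or tipped (distance of bottle_mid from where it was at the start of the episode above 0.015 m or angle between bottle_mid's own z axis and vertical above 0.2 rad).
It fails at once if the ring, the pacifier or the closed box was moved (distance of any of ring_mid, pacifier_mid, box_mid from where it was at the start of the episode above 0.015 m).
It also fails if it takes over 29 s, if anything falls off the work surface, if the arm or the gripper's body presses on something with over 40 N, if the wrist force passes 120 N, or if a joint passes its speed limit or range.

ROBOT

A 6-joint arm with a two-finger parallel gripper is mounted at the origin on the work surface. World frame = base frame: x ahead of the robot, y to its left, z up, the work surface at z = 0. Lengths are in mm, angles in degrees, forces in N, time in s.
With the tool pointing down it reaches from about 300 to 850 mm from the base axis. Payload 4.2 kg.
Tool frame: the origin (TCP) lies at the very end of the fingers, on their centre line; the grasp point (between the pads) lies 19 mm behind it; x points along the fingers, z is the direction in which the jaws open and shut, and the axes are right-handed (so a half turn about x gives the same grasp; the last joint's range is limited). The gripper opens to 91 mm and grips with 3 to 60 N. Pads are 32 mm wide; open, the fingers measure 118 mm over their backs; the gripper's body (76 mm by 178 mm) begins 60 mm behind the grasp point.
Start: joints at [-71.562, 18.312, 89.639, -0, 72.044, -1.146], TCP at [192.734, -541.753, 213.976] pointing down, gripper open.
Joint ranges: [-177.97, 177.97], [-48.28, 115.42], [12.27, 149.76], [-77.06, 257.06], [2.81, 150.46], [-146.56, 146.56]. Speed limits (degrees/s): [147.25, 147.25, 180, 180, 180, 180].

INTERFACE

Orientations are given as [roll, pitch, yaw] about the fixed x, y, z axes, in that order (R = Rz(yaw) Ry(pitch) Rx(roll)).
In Python, from workcell import state, grab_frame, camera_info, env, search_frame, place_of gives the robot as it stands.
- The arm moves only by the tool drive_tool, never from a script. Its argument "plan" is a list of rows, each a list of 7 numbers: the turn, a rotation vector about the world's x, y, z in degrees, then the shift along the world's x, y, z in mm, then the finger opening in mm, from 0 to 91.2. In form: [[wx, wy, wz, dx, dy, dz, jaw], ...]. A call has 1 to 10 rows; each row is the pose to reach, as a shift and turn from the pose measured when the call began; what a row does not reach only later rows make up. A row lasts 1/8 s, in which the tool goes at most 62.5 mm and 10.7 degrees, less where a joint would pass 70% of its speed; a pose out of reach is approached as far as the arm can. A call with a gripper value outside its range is refused whole. The fingers move at their own pace and stop on an object; "grip_force" is the grip in N (left out, the last holds). Time passes only in rows, so rows that repeat a pose let the fingers close. It gives the time, the measured TCP pose, the force and the opening at its end, in the units of the state.
- state(): the state, without advancing time (a new reading comes with each control period).
- grab_frame(name): name is "scene" or "side" or "wrist"; returns the picture (400x640x3 uint8, red, green, blue); there is no depth.
- camera_info(name): a dict with "intrinsics" (3x3 intrinsics, pixels), "origin" and "orientation" of the camera in the world; the wrist camera has in their place "hand_eye" (4x4, takes a point from camera to tool coordinates, whose origin is the TCP and whose axes are the tool frame's). Camera axes: x right, y down, z forward; pixel columns grow to the right and rows downward; lengths in mm; the calibration is good to about 2 mm. A picture is of the moment at which its call begins: read the wrist's pose just before it. camera_info takes no time and is no camera call.
- env.job_done(): hands the job in, once; it reports no verdict.
Trained networks look in the newest picture that a camera, given by its name, has taken for a name from the list of things; names that differ only in an ending like _2 or _b are one class to them, and where a whole thing is asked for, a point or a joint stands for the part that bears it (a point fixed in the world has none). Each returns a list of dicts, best first, with "p" (0 to 1); they miss things now and then, are a little off and sometimes report something else, mostly with a low value. They report only what shows in the picture. A call takes as long as a camera call.
- search_frame(camera, label): "rect" ([left, top, right, bottom] as shares, 0 to 1, of the picture: columns of its width, rows of its height, round what is visible of it).
- place_of(camera, label): "location" ([column, row] as shares, 0 to 1, of the picture: columns of its width, rows of its height: a listed point, or the origin of a listed thing).
The state is a dict: "time_s": time; "qpos": joint angles; "qvel": joint speeds; "effort": joint torques, N m; "ee_pos": TCP position; "ee_rot": TCP orientation; "force": force on the tool from outside, world axes, zero at the start; "torque": the same for the moment, N m; "gripper_width": finger opening in mm.
Only numpy, scipy, OpenCV 4.12 (cv2) and the standard library are available. Lean on these libraries where they do the work, as an engineer would, in place of code of your own. Each camera call takes 0.05 s, during which the arm holds its last target. There are 200 camera calls.

## Working session

There is one attempt and no reset: what is moved stays moved. The work goes in short steps, Python scripts to look and compute and a tool call to move; the robot and the scene stay as the last step left them, time stands still between calls to the robot, and variables do not carry over. Pictures are saved under pics/ and viewed, about 8 in all and at most 12, crops included, and the job is handed in when it is done.

Besides the shell and the picture viewer there is one more tool, called after "Emit:" in YAML: its name, and indented under it one key for each argument. drive_tool: Moves the arm, as the interface text tells. Its arguments: {"type":"object","properties":{"plan":{"type":"array"},"grip_force":{"type":"number"}},"required":["plan"]}

```bash
mkdir -p pics
cat > h.py <<'E'
import numpy as np,cv2
from workcell import state, grab_frame, camera_info, env, search_frame, place_of
E
python3 - <<'E'
from h import *
s=state();print(s)
ims=[]
for n in("scene","side"):
    im=grab_frame(n);ci=camera_info(n);print(n,ci)
    cv2.imwrite(f"pics/{n}0.png",im[:,:,::-1])
    for l in("key_top","drawer_front","tray","bottle_mid","box_mid","ring_mid","pacifier_mid"):
        print(l,[(np.round(np.array(d["location"])*[640,400],1),round(d["p"],2)) for d in place_of(n,l)[:2]])
print(state()["time_s"])
E
```

```text
{'time_s': 0.0, 'qpos': array([-7.15627688e+01,  1.83511706e+01,  8.97057110e+01, -9.01354414e-04,
        7.20439798e+01, -1.14517878e+00]), 'qvel': array([ 0.04595748,  0.06897734, -0.00076851,  0.05611741, -0.01148584,
        0.01487076]), 'effort': array([-3.63296458e-04, -4.12456834e+01, -2.31970829e+01,  7.26626138e-02,
        4.57607908e-02, -1.47348264e-04]), 'ee_pos': array([ 192.56250828, -541.26486075,  213.12970938]), 'ee_rot': array([179.34161919,  89.8991349 , 108.92430785]), 'force': array([-0.58972071, -0.29770212,  1.23509781]), 'torque': array([ 0.04357095, -0.05191659,  0.06522062]), 'gripper_width': 91.09701470456665}
scene {'intrinsics': array([[436.15273677,   0.        , 322.14545328],
       [  0.        , 436.15273677, 199.42963622],
       [  0.        ,   0.        ,   1.        ]]), 'origin': array([1386.58386673, -279.26545428,  738.24219579]), 'orientation': array([-127.65926364,   -0.63483131,   70.90002766])}
key_top [(array([306.9, 203.9]), 0.45)]
drawer_front [(array([301.7, 193. ]), 0.76)]
tray [(array([311.6, 218. ]), 0.68)]
bottle_mid [(array([324.7, 217.4]), 0.73), (array([285.2, 234.2]), 0.19)]
box_mid [(array([225.1, 262.7]), 0.64)]
ring_mid [(array([352.9, 205.2]), 0.62)]
pacifier_mid [(array([287.3, 232.6]), 0.71)]
side {'intrinsics': array([[439.96823621,   0.        , 314.90520433],
       [  0.        , 439.96823621, 198.64455896],
       [  0.        ,   0.        ,   1.        ]]), 'origin': array([584.52716599, 613.16693105, 556.63383904]), 'orientation': array([-1.25427252e+02, -7.46600712e-02, -1.74217950e+02])}
key_top [(array([366.5, 227.4]), 0.65)]
drawer_front []
tray [(array([367.7, 246.7]), 0.89)]
bottle_mid [(array([279.6, 189. ]), 0.97)]
box_mid [(array([312. , 164.9]), 0.7), (array([317.8, 192.9]), 0.66)]
ring_mid [(array([345.1, 269.5]), 0.67)]
pacifier_mid [(array([320.5, 194.9]), 0.78)]
0.8
```

```bash
cat >> h.py <<'E'
from scipy.spatial.transform import Rotation as R
def ray(n,px):
    ci=camera_info(n);d=R.from_euler('xyz',ci["orientation"],degrees=True).apply(np.linalg.inv(ci["intrinsics"])@[px[0],px[1],1.])
    return ci["origin"],d
def atz(n,px,z):
    o,d=ray(n,px);return o+d*(z-o[2])/d[2]
def tri(a,b):
    A=np.zeros((3,3));B=np.zeros(3)
    for n,p in(("scene",a),("side",b)):
        o,d=ray(n,p);d=d/np.linalg.norm(d);P=np.eye(3)-np.outer(d,d);A+=P;B+=P@o
    return np.linalg.solve(A,B)
E
python3 - <<'E'
from h import *
np.set_printoptions(precision=1,suppress=True)
for k,a,b,z in(("key",(306.9,203.9),(366.5,227.4),48),("tray",(311.6,218),(367.7,246.7),0),("bot",(324.7,217.4),(279.6,189),114),("box",(225.1,262.7),(312,164.9),30),("ring",(352.9,205.2),(345.1,269.5),47),("pac",(287.3,232.6),(320.5,194.9),52)):
    print(k,tri(a,b),atz("scene",a,z),atz("side",b,z))
print("front",atz("scene",(301.7,193),60))
a=cv2.imread("pics/scene0.png");b=cv2.imread("pics/side0.png")
c=np.hstack([cv2.resize(a[120:320,170:470],None,fx=1.333,fy=1.333),cv2.resize(b[100:300,180:480],None,fx=1.333,fy=1.333)])
c=np.vstack([np.hstack([cv2.resize(x,(400,250)) for x in(a,b)]),c[:,:800]]) 
cv2.imwrite("pics/c0.png",c);print(c.shape)
E
```

```text
key [551.4 -21.6  47.1] [549.3 -22.5  48. ] [553.  -17.8  48. ]
tray [550.1 -12.7   2.5] [552.  -10.9   0. ] [547.4 -19.6   0. ]
bot [706.5 -25.6 122.6] [688.1 -24.1 114. ] [712.5 -29.1 114. ]
box [ 677.4 -252.3   33.7] [ 672.2 -252.6   30. ] [ 678.7 -256.8   30. ]
ring [586.8  89.6  43.7] [590.1  87.8  47. ] [587.   93.5  47. ]
pac [ 645.6 -101.2   55.1] [ 643.3 -100.2   52. ] [ 645.5 -106.7   52. ]
front [516.1 -26.   60. ]
(517, 800, 3)
```

View pics/c0.png

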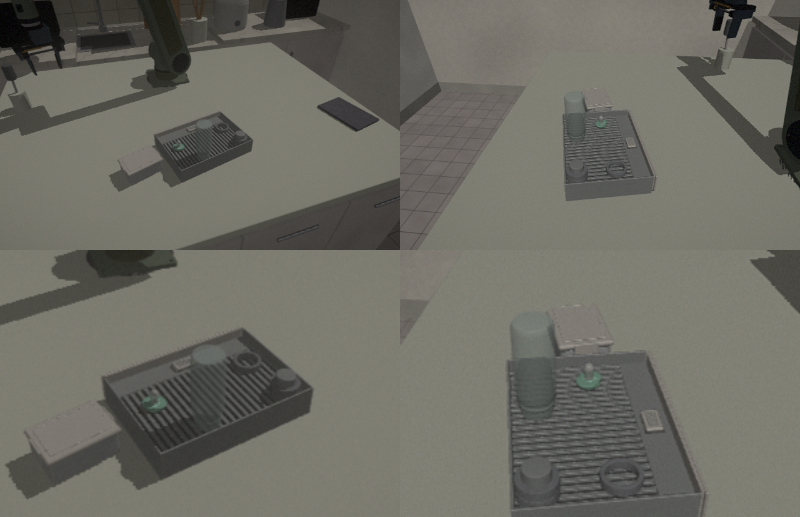

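Run:
```python
from h import *
np.set_printoptions(precision=1,suppress=True)
p=atz("side",(405,280),60);q=atz("side",(365.3,177),60);print(p,q,np.linalg.norm(p-q))
# scene: top rear/front corners by crop coords
f=lambda u,v:(170+u/1.333,120+(v-250)/1.333)
c=[atz("scene",f(*x),60) for x in((104,377),(243,330),(312,387),(161,454))]
for i in range(4): d=c[(i+1)%4]-c[i];print(c[i],np.linalg.norm(d),np.degrees(np.arctan2(d[1],d[0])))
d=p-q;print(np.degrees(np.arctan2(d[1],d[0])))
s=state();r=R.from_euler('xyz',s["ee_rot"],degrees=True).as_matrix();print(r, camera_info("wrist"))
b=cv2.imread("pics/side0.png")
cv2.imwrite("pics/c1.png",cv2.resize(b[160:300,260:460],None,fx=4,fy=4,interpolation=2))
```

```text
[493.8 120.1  60. ] [ 557.2 -170.    60. ] 297.00440028835175
[ 561.6 -175.8   60. ] 302.51998714695725 101.18447423543468
[502.9 121.   60. ] 209.35758672947856 13.911168408283515
[706.1 171.3  60. ] 308.23014266359877 -76.98260870116904
[ 775.5 -129.    60. ] 219.02363444499716 -167.66257355996956
102.32519824134269
[[ 0.   0.9  0.3]
 [-0.   0.3 -0.9]
 [-1.   0.   0. ]] {'intrinsics': array([[309.2,   0. , 317.5],
       [  0. , 309.2, 197.1],
       [  0. ,   0. ,   1. ]]), 'hand_eye': array([[   0. ,   -0.3,    1. , -171.1],
       [  -0. ,   -1. ,   -0.3,   84.9],
       [   1. ,   -0. ,   -0. ,    0.5],
       [   0. ,    0. ,    0. ,    1. ]])}
```

View pics/c1.png

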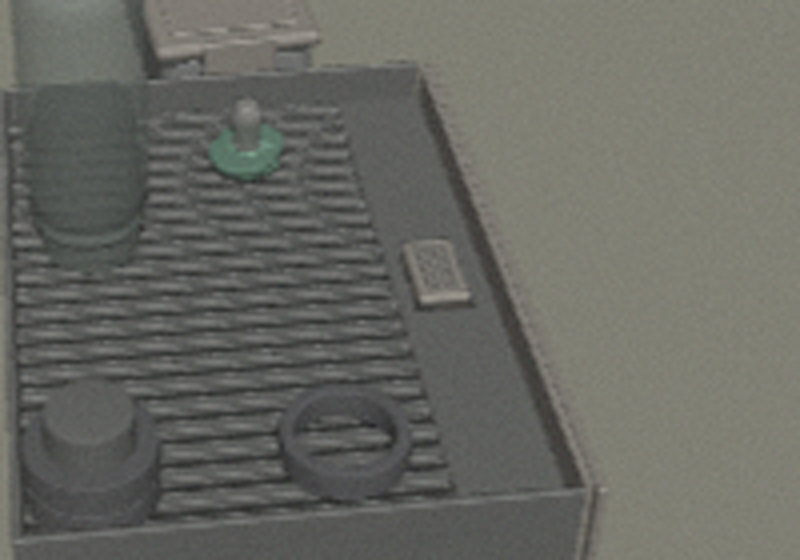

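Emit:
drive_tool:
  plan:
    - [0,0,9,32,51,0,76]
    - [0,0,18,63,102,0,76]
    - [0,0,27,95,153,0,76]
    - [0,0,36,126,204,0,76]
    - [0,0,45,158,255,0,76]
    - [0,0,54,190,306,-10,76]
    - [0,0,63,221,358,-25,76]
    - [0,0,72,253,409,-40,76]
    - [0,0,80,284,460,-60,76]
    - [0,0,83.5,315,511,-75,76]
  grip_force: 40

```text
time_s: 2.05
ee_pos: [508.5, -28.9, 138.5]
ee_rot: [-43.6, 90.0, -30.3]
force: [0.9, -1.3, -0.4]
gripper_width: 76.1
```

Emit:
drive_tool:
  plan:
    - [0,0,0,0,0,0,76]
    - [0,0,0,0,0,0,76]
    - [0,0,0,0,0,0,76]

```text
time_s: 2.42
ee_pos: [508.1, -30.1, 139.0]
ee_rot: [-44.4, 89.9, -31.3]
force: [0.0, -0.5, 0.4]
gripper_width: 76.1
```

Run:
```python
from h import *
np.set_printoptions(precision=2,suppress=True)
s=state();im=grab_frame("wrist");cv2.imwrite("pics/w0.png",im[:,:,::-1])
r=R.from_euler('xyz',s["ee_rot"],degrees=True).as_matrix();ci=camera_info("wrist");H=ci["hand_eye"]
print(s["time_s"],s["ee_pos"],r,s["gripper_width"],s["force"])
z=r[:,2];print("zaxis yaw",np.degrees(np.arctan2(z[1],z[0])))
o=r@H[:3,3]+s["ee_pos"]
def wz(px,h):
    d=r@H[:3,:3]@np.linalg.inv(ci["intrinsics"])@[px[0],px[1],1];return o+d*(h-o[2])/d[2]
for l,h in(("key_top",48),("drawer_front",60)):
    for d in place_of("wrist",l)[:2]:
        px=np.array(d["location"])*[640,400];print(l,px,d["p"],wz(px,h))
np.savez("w0.npz",r=r,o=o,H=H,K=ci["intrinsics"])
```

```text
2.425 [508.12 -30.1  138.99] [[ 0.   -0.23  0.97]
 [-0.    0.97  0.23]
 [-1.   -0.    0.  ]] 76.13405742885753 [ 0.01 -0.48  0.39]
zaxis yaw 13.136190972029496
key_top [367.1 202.2] 0.8 [552.39 -22.02  48.  ]
drawer_front [332.22 207.08] 0.96 [521.62 -29.59  60.  ]
```

View pics/w0.png

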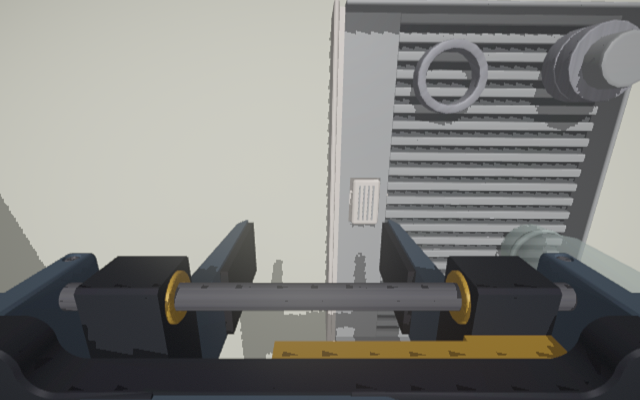

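Emit:
drive_tool:
  plan:
    - [0,0,0,0,0,-30,76]
    - [0,0,0,0,0,-60,76]
    - [0,0,0,0,0,-80,76]
    - [0,0,0,0,0,-86,76]
    - [0,0,0,0,0,-86,76]
  grip_force: 40

```text
time_s: 3.2
ee_pos: [508.4, -30.5, 53.3]
ee_rot: [-29.4, 89.9, -16.3]
force: [0.3, 0.4, -0.4]
gripper_width: 76.1
```

Run:
```python
from h import *
s=state();print(s["ee_pos"],s["force"])
a=grab_frame("side");b=grab_frame("scene")
x=cv2.resize(a[140:300,300:460],(400,400),interpolation=2);y=cv2.resize(b[130:250,240:360],(400,400),interpolation=2)
cv2.imwrite("pics/d0.png",np.hstack([x,y])[:,:,::-1])
```

```text
[508.41541113 -30.45707869  53.32968472] [ 0.27257793  0.39760647 -0.39542733]
```

View pics/d0.png

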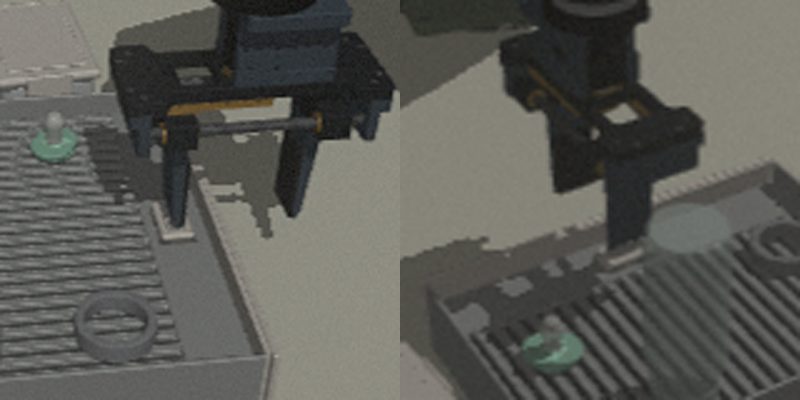

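The picture shows one finger over the key (about 175,220 in the left half). The other hangs in front of the drawer panel (about 290,210). Next I press.

Emit:
drive_tool:
  plan:
    - [0,0,0,0,0,-4,76]
    - [0,0,0,0,0,-7,76]
    - [0,0,0,0,0,-9.5,76]
    - [0,0,0,0,0,-11.5,76]
    - [0,0,0,0,0,-11.5,76]
    - [0,0,0,0,0,-11.5,76]
    - [0,0,0,0,0,-11.5,76]
    - [0,0,0,0,0,-11.5,76]
  grip_force: 40

```text
time_s: 4.3
ee_pos: [509.1, -30.3, 42.6]
ee_rot: [-23.6, 89.8, -10.5]
force: [-0.1, -0.4, 5.6]
gripper_width: 75.7
```

Run:
```python
from h import *
s=state();print(s["time_s"],s["ee_pos"],s["force"],s["gripper_width"])
a=grab_frame("side");b=grab_frame("scene")
for n in("side","scene"):
    for d in place_of(n,"drawer_front")[:2]:
        px=np.array(d["location"])*[640,400];print(n,px,d["p"],atz(n,px,60))
x=cv2.resize(a[140:300,300:460],(400,400),interpolation=2);y=cv2.resize(b[130:250,240:360],(400,400),interpolation=2)
cv2.imwrite("pics/d1.png",np.hstack([x,y])[:,:,::-1])
```

```text
4.3 [509.07628508 -30.34579484  42.56587855] [-0.10036177 -0.41609903  5.6394192 ] 75.6994354881296
side [414.08 219.08] 0.85 [467.30299676 -35.93331525  60.        ]
scene [291.2  180.08] 0.58 [451.64777618 -35.88891117  60.        ]
```

View pics/d1.png

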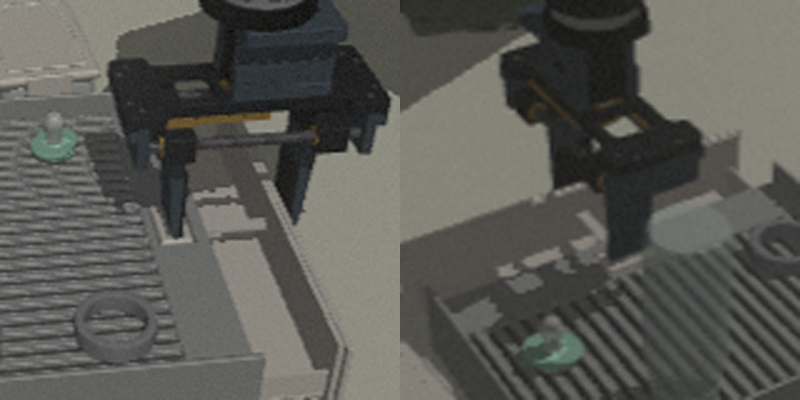

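Emit:
drive_tool:
  plan:
    - [0,0,0,0,0,0,76]
    - [0,0,0,0,0,0,76]
    - [0,0,0,0,0,0,76]
    - [0,0,0,0,0,0,76]

```text
time_s: 5.0
ee_pos: [509.1, -30.4, 42.6]
ee_rot: [-24.3, 89.8, -11.2]
force: [-0.9, 0.5, 4.8]
gripper_width: 75.8
```

Run:
```python
from h import *
np.set_printoptions(precision=2,suppress=True)
F=[]
for i in range(20):
    im=grab_frame("wrist");s=state();F.append(np.r_[s["ee_pos"],s["force"],s["torque"],s["gripper_width"]])
F=np.array(F);print(s["time_s"],F.mean(0),F.std(0))
cv2.imwrite("pics/w2.png",im[:,:,::-1])
```

```text
6.0 [509.08 -30.35  42.55  -0.33  -0.41   4.8   -0.05  -0.16  -0.06  76.05] [0.01 0.01 0.01 0.5  0.52 0.46 0.04 0.03 0.03 0.21]
```

View pics/w2.png

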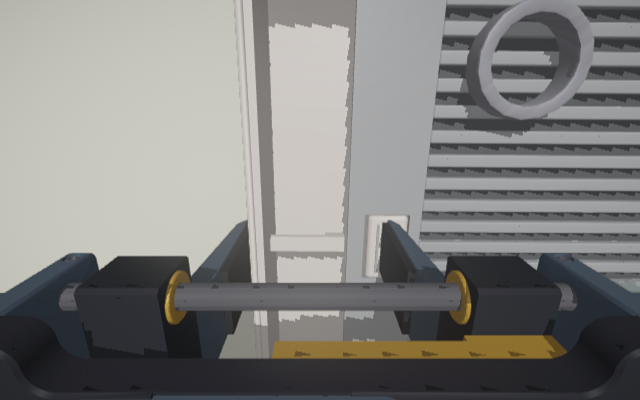

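Emit:
drive_tool:
  plan:
    - [0,0,0,0,0,-0.5,76]
    - [0,0,0,0,0,2,76]
    - [0,0,0,0,0,4,76]
    - [0,0,0,0,0,6,76]
    - [0,0,0,0,0,7.5,76]
    - [0,0,0,0,0,7.5,76]
    - [0,0,0,0,0,7.5,76]
    - [0,0,0,0,0,7.5,76]

```text
time_s: 7.0
ee_pos: [508.5, -30.2, 49.7]
ee_rot: [-21.7, 89.9, -8.6]
force: [-1.8, 0.1, -0.6]
gripper_width: 76.3
```

Run:
```python
from h import *
np.set_printoptions(precision=2,suppress=True)
F=[]
for i in range(20):
    im=grab_frame("side");s=state();F.append(np.r_[s["ee_pos"],s["force"],s["torque"],s["gripper_width"]])
F=np.array(F);print(s["time_s"],F.mean(0),F.std(0))
for d in place_of("side","drawer_front")[:1]:
    px=np.array(d["location"])*[640,400];print(px,d["p"],atz("side",px,60))
```

```text
8.0 [509.   -30.3   50.02  -2.16   0.68  -1.19   0.12   0.26  -0.08  76.01] [0.11 0.03 0.07 0.51 0.47 0.3  0.04 0.03 0.03 0.15]
[413.12 216.8 ] 0.86 [468.5  -42.64  60.  ]
```

Run:
```python
from h import *
s=state();print(s["ee_pos"],s["force"]);print(env.job_done())
```

```text
[509.09617094 -30.34121835  50.07732581] [-1.73604707  0.76925005 -1.36998706]
the job is handed in; nothing more can be done
None
```

The drip drawer is popped open and standing still against the finger, roughly 50 mm out, which is short of half-way. I handed the job in at about 8 s. No verdict is reported, so the figures below are my own checks.

- **How it was done:** I lined the jaws up with the drawer's travel, with a 76 mm opening. One fingertip pressed the release key straight down (about 5 N), and the drawer ran onto the other finger in front of it.
- **Contact check:** While the key was still pressed, the sideways force read only about 0.3 N. I put this down to friction on the key hiding the drawer's push. I raised the fingers 7.5 mm, off the key and still in front of the panel. The force then read about 2 N towards the drawer's opening direction, which confirms the drawer presses on the finger.
- **Position check:** The side camera puts the drawer front at x ≈ 468 mm, against about 520 mm when shut. That is 50–55 mm out and matches the finger position. With the key pressed, the scene camera put it at x ≈ 452 mm instead, so the two views disagreed. I relied on the side view, which gave 467 mm then.
- **Other objects:** The arm stayed well clear of the bottle, ring, pacifier and box. They looked unmoved in the views, but I did not measure their positions again at the end.

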